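Fit the knurled bayonet cap to the bench chuck and hold it home

ROBOT

A 6-joint arm with a two-finger parallel gripper is mounted at the origin on the work surface. World frame = base frame: x ahead of the robot, y to its left, z up, the work surface at z = 0. Lengths are in m, angles in rad, forces in N, time in s.
With the tool pointing down it reaches from about 0.4 to 0.825 m from the base axis. Payload 7 kg.
Tool frame: the origin (TCP) lies at the very end of the fingers, on their centre line; the grasp point (between the pads) lies 19 mm behind it; z points along the fingers, y is the direction in which the jaws open and shut (so a half turn about z gives the same grasp; the last joint's range is limited). The gripper opens to 88 mm and grips with 3 to 60 N. Pads are 19 mm wide; open, the fingers measure 130 mm over their backs; the gripper's body (78 mm by 193 mm) begins 47 mm behind the grasp point.
Start: joints at [-0.854, 0.359, 0.012, 0, -1.224, -0.288], TCP at [0.281, -0.614, 0.227] pointing down, gripper open.
Joint ranges: [-3.07, 3.07], [-1.43, 2.12], [-1.02, 1.25], [-3.03, 1.67], [-3.05, -0], [-3.03, 3.03]. Speed limits (rad/s): [2.39, 2.39, 3.01, 3.14, 3.14, 3.14].

INTERFACE

Orientations are given as [roll, pitch, yaw] about the fixed x, y, z axes, in that order (R = Rz(yaw) Ry(pitch) Rx(roll)).
In Python, from station import arm gives the robot as it stands.
- The arm moves only by the shell command python3 -m inch 'ROWS' [FORCE]. ROWS is text: rows parted by semicolons, each of 7 numbers parted by spaces: the closure, from 0 (fully open) to 1 (shut), then the shift along the tool's x, y, z each as a share of 300 mm, from -1 to 1, then the turn, a rotation vector about the tool's x, y, z each as a share of 60 degrees, from -1 to 1. In form: grip tx ty tz rx ry rz; .... A call has 1 to 12 rows; each row is the pose to reach, as a shift and turn from the pose commanded when the call began, along the tool's axes at that moment; what a row does not reach only later rows make up. A row lasts 1/10 s, in which the tool goes at most 50 mm and 8.59 degrees, less where a joint would pass 70% of its speed; a pose out of reach is approached as far as the arm can. A call with a number of a shift or a turn outside -1 to 1 is refused whole. A call with a gripper value outside its range is refused whole. The fingers move at their own pace and stop on an object; FORCE is the grip in N (left out, the last holds). Time passes only in rows, so rows that repeat a pose let the fingers close. It gives the time, the measured TCP pose, the force and the opening at its end, in the units of the state.
- arm.get_state(): the state, without advancing time (a new reading comes with each control period).
- arm.grab_frame(name): name is "side" or "top" or "wrist"; returns a dict with "img" (400x640x3 uint8, red, green, blue), "range_z" (400x640 float32, m along the optical axis (not along the pixel's ray), 0 where there is no reading), "fx", "fy", "cx", "cy" (pixels), "dist" ([k1, k2, p1, p2, k3] as OpenCV has them; the pictures are not rectified), "extrinsics" (4x4, takes a point from world to camera coordinates); the wrist camera has in their place "tool_from_camera" (4x4, takes a point from camera to tool coordinates, whose origin is the TCP and whose axes are the flange's). Camera axes: x right, y up, looking along -z (the intrinsics and any distortion apply to the point x, -y, -z); pixel columns grow to the right and rows downward; lengths in m; the calibration is good to about 2 mm. A picture is of the moment at which its call begins: read the wrist's pose just before it.
- arm.job_done(): hands the job in, once; it reports no verdict.
The state is a dict: "t": time; "q": joint angles; "qd": joint speeds; "joint_efforts": joint torques, N m; "eef_pos": TCP position; "ee_rot": TCP orientation; "force": force on the tool from outside, world axes, zero at the start; "moment": the same for the moment, N m; "width": finger opening in m.
Only numpy, scipy, OpenCV 4.12 (cv2) and the standard library are available. Lean on these libraries where they do the work, as an engineer would, in place of code of your own. Each camera call takes 0.05 s, during which the arm holds its last target.

TASK

Lift the knurled cap up and off its peg, set it over the upright nose of the bench chuck and turn it there until the keyways hidden inside it drop over the nose's three pins. Then push it straight down against the chuck's spring until it is fully home, and finish while still holding it pushed home in the fingers: do not let go. Leave the smooth cap hanging on its own peg and do not disturb the other things on the bench.

Things in the scene. Friction and masses are not known exactly. Their poses are not given: they have to be found in the camera images.
- cap_center (a point): Centre of the knurled aluminium cap, half-way up. An upright cylinder 50 mm in diameter (51 over its fine vertical ribs), 50 mm high, closed and flat on top, open below; 0.15 to 0.3 kg. At the start it hangs over one of the stand's pegs, the inside of its top resting on the peg's tip, its underside 50 mm above the bench: it must rise more than 32 mm to come off.
- cap_mouth (a point): Centre of the knurled cap's open underside, 25 mm below its centre; z points up its axis. The cavity is 32 mm deep: a 28 mm bore with three keyways 9 mm wide, 120 degrees apart, running the whole depth and reaching out to 20 mm from the axis. One keyway lies along this point's +x. Nothing outside shows them.
- smooth_cap_center (a point): Centre of the smooth aluminium cap (not to be used), half-way up: 38 mm in diameter, 54 mm high, no ribs, rounded top edge; it hangs over the other peg of the stand.
- stand: Fixed wooden storage stand, a base 85 by 190 by 18 mm with two upright wooden pegs 23 mm in diameter at its own y = +55 mm and -55 mm, their tips 82 mm above the bench. Origin at the centre of the underside, on the bench; z up. Either cap may hang on either peg.
- chuck: Bench chuck, fixed to the bench: a square steel flange 110 mm wide, 12 mm high, on it a drum 72 mm in diameter up to 30 mm above the bench, and on the drum the upright nose. Origin at the centre of the underside, z up.
- chuck_nose_top (a point): Centre of the flat top of the chuck's upright steel nose, 25 mm in diameter, 70 mm above the bench. With the knurled cap fully home the inside of the cap's top meets the nose's top: the cap's centre is then 7 mm below this point and its underside 38 mm above the bench.
- pins_top (a point): Point on the nose's axis level with the tops of its three round pins (5 mm thick, 120 degrees apart, out to 17.5 mm from the axis), 12 mm below the nose's top. The pins' direction differs each time and is not given by any axes here; the nose is stiff. A cap not lined up rests on the pins, underside at this level; within about 0.1 rad of lining up it drops 12 mm to the spring ring.
- spring_ring (a joint): How far (m) the steel spring ring around the nose is pressed down. Ring 38 mm inside and 55 mm outside diameter, its top 46 mm above the bench at 0; it takes about 5 N to start it moving and 11 N at 0.008, which is reached when the cap is fully home. It springs back when the push is let go.
- flux_bottle_center (a point): Centre of a white plastic bottle with a black lid, 66 mm in diameter and 150 mm high, a bystander standing on the bench.
- jar_center (a point): Centre of a small glass jar with a white lid, 42 mm in diameter and 45 mm high, a bystander standing on the bench.
- mandrel_center (a point): Half-way up a tapered steel ring mandrel standing on its 42 mm wide foot, 120 mm high, a bystander.
- punch_center (a point): Half-way up a dark steel doming punch, 16 mm in diameter and 62 mm high, standing on its end, a bystander.
- bench_block: Steel bench block 70 by 70 by 22 mm lying on the bench, a bystander; origin at the centre of its underside.
- brush: Bench brush, 170 mm long, lying on the bench, a bystander; its origin is about the middle of its underside.
- graver: Hand graver with a dark wooden handle, 170 mm long, lying on the bench, a bystander; its origin is about the middle of its underside.
Things that resemble listed ones, but are neither listed nor needed, are in the scene too. What is shaped like the part that bears cap_center but pink is not meant. There is more than one size of the chuck; the one meant has the size given above.

How it is judged:
By the outcome, as a careful person would: the job done as asked, in the order asked, and still so for the second after the job is handed in, while the arm keeps its last pose, push and grip.
It also fails if it takes over 54 s, if anything falls off the work surface, if the arm or the gripper's body presses on something with over 40 N, if the wrist force passes 120 N, or if a joint passes its speed limit or range.

## Working session

There is one attempt and no reset: what is moved stays moved. The work goes in short steps, Python scripts to look and compute and a shell command to move; the robot and the scene stay as the last step left them, time stands still between calls to the robot, and variables do not carry over. Pictures are saved under pics/ and viewed, and the job is handed in when it is done.

```bash
ls; mkdir -p pics
python3 - <<'E'
from station import arm
import cv2
s=arm.get_state();print(s)
for n in ("side","top","wrist"):
    f=arm.grab_frame(n)
    cv2.imwrite(f"pics/{n}0.png",f["img"][:,:,::-1])
    import pickle;pickle.dump(f,open(f"pics/{n}0.pkl","wb"))
    print(n,f["fx"],f["fy"],f["cx"],f["cy"],f["dist"],f.get("extrinsics",f.get("tool_from_camera")))
E
```

```text
pics
{'t': 0.0, 'q': array([-8.53920083e-01,  3.59377039e-01,  1.10653172e-02, -3.83050484e-04,
       -1.22408771e+00, -2.88114956e-01]), 'qd': array([-1.49266997e-03, -7.90853078e-05, -4.30609504e-04,  8.27886627e-04,
       -5.58435823e-04, -8.96389257e-04]), 'joint_efforts': array([ 2.41201858e-03, -5.82713914e+01,  2.93052810e+01,  6.99740499e+00,
        6.75927935e-03, -1.61017288e-04]), 'eef_pos': array([ 0.28041998, -0.61345733,  0.22562593]), 'ee_rot': array([ 3.13995330e+00, -1.10313572e-04, -2.71296173e+00]), 'force': array([ 0.5373194 , -0.14235814, -0.93274721]), 'moment': array([ 0.00906467,  0.0252433 , -0.0390195 ]), 'width': 0.087834778801228}
side 382.44780072109927 382.44780072109927 321.41914653619057 201.46538128219373 [-0.04619328  0.          0.          0.          0.        ] [[-0.95719115 -0.28890186 -0.01791107  0.50100481]
 [ 0.21321761 -0.74557795  0.63138877 -0.19143222]
 [-0.19576349  0.60054079  0.77525958 -1.12004732]
 [ 0.          0.          0.          1.        ]]
top 497.45834571370585 497.45834571370585 321.6416498876681 198.53573065167242 [-0.0710267  0.         0.         0.         0.       ] [[-7.40623793e-04 -9.99978817e-01 -6.46658755e-03 -1.34174430e-02]
 [ 9.94578842e-01 -1.40900641e-03  1.03975676e-01 -5.07549383e-01]
 [-1.03982585e-01 -6.35452430e-03  9.94558818e-01 -1.55962927e+00]
 [ 0.00000000e+00  0.00000000e+00  0.00000000e+00  1.00000000e+00]]
wrist 308.2597988644881 308.2597988644881 322.3517147784365 201.67528494379715 [-0.0533595  0.         0.         0.         0.       ] [[-8.36434109e-04  9.55517694e-01  2.94932596e-01  8.10461369e-02]
 [ 9.99999650e-01  8.05485033e-04  2.26419920e-04 -1.35867365e-03]
 [-2.12155519e-05  2.94932682e-01 -9.55518034e-01 -1.58927628e-01]
 [ 0.00000000e+00  0.00000000e+00  0.00000000e+00  1.00000000e+00]]
```

View pics/side0.png

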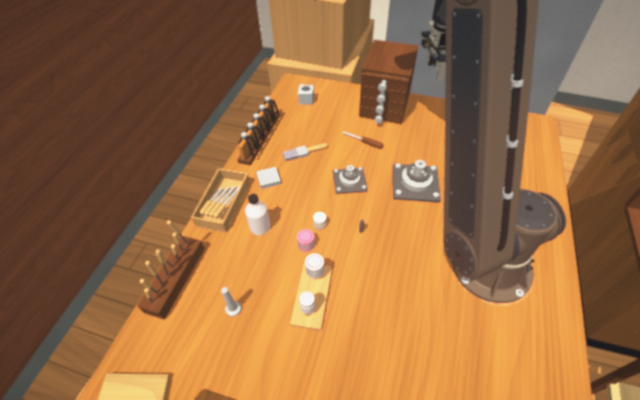

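View pics/top0.png

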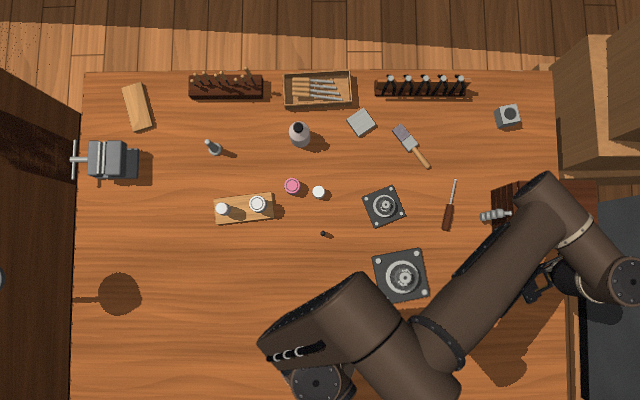

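View pics/wrist0.png

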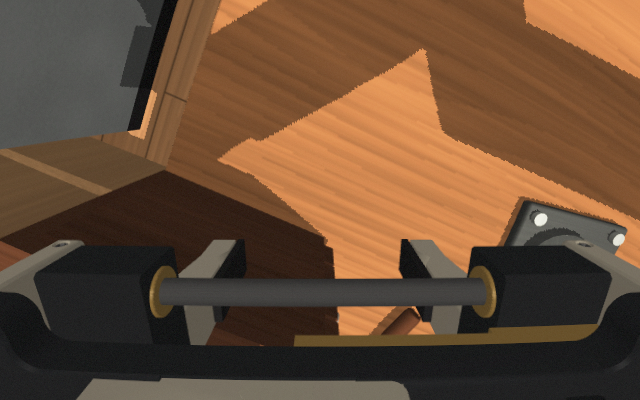

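```bash
cat > h.py <<'E'
import numpy as np,cv2,pickle
def K(f): return np.array([[f["fx"],0,f["cx"]],[0,f["fy"],f["cy"]],[0,0,1.]])
def rays(f,uv):
    p=cv2.undistortPoints(np.array(uv,float).reshape(-1,1,2),K(f),np.array(f["dist"],float)).reshape(-1,2)
    return np.c_[p[:,0],-p[:,1],-np.ones(len(p))]
def pose(f): # world_from_cam
    return f["W"] if "W" in f else np.linalg.inv(f["extrinsics"])
def plane(f,uv,z):
    W=pose(f);d=rays(f,uv)@W[:3,:3].T;o=W[:3,3]
    return o+d*((z-o[2])/d[:,2])[:,None]
def depth(f,uv):
    uv=np.array(uv).reshape(-1,2)
    r=rays(f,uv)*f["range_z"][uv[:,1].astype(int),uv[:,0].astype(int)][:,None]
    W=pose(f);return r@W[:3,:3].T+W[:3,3]
def cloud(f):
    v,u=np.mgrid[0:400,0:640];return depth(f,np.c_[u.ravel(),v.ravel()]).reshape(400,640,3)
def load(n): return pickle.load(open(f"pics/{n}.pkl","rb"))
def grab(arm,n,tag):
    s=arm.get_state();f=arm.grab_frame(n)
    if n=="wrist":
        from scipy.spatial.transform import Rotation as R
        T=np.eye(4);T[:3,:3]=R.from_euler("xyz",s["ee_rot"]).as_matrix();T[:3,3]=s["eef_pos"]
        f["W"]=T@f["tool_from_camera"]
    pickle.dump(f,open(f"pics/{tag}.pkl","wb"));cv2.imwrite(f"pics/{tag}.png",f["img"][:,:,::-1]);return f
E
python3 - <<'E'
from h import *
f=load("top0");P=cloud(f)
for n,(u,v) in dict(capL=(222,209),capR=(258,204),pink=(292,186),jar=(318,192),chA=(386,205),chB=(403,277),bottle=(299,130)).items():
    z=np.median(P[v-2:v+3,u-2:u+3,2]);print(n,P[v,u].round(3),round(z,3))
    # connected region at that height: extent
    m=(abs(P[:,:,2]-z)<.006)
    m[:max(0,v-30)]=0;m[v+30:]=0;m[:,:u-30]=0;m[:,u+30:]=0
    c,l=cv2.connectedComponents(m.astype(np.uint8));q=P[l==l[v,u]] if l[v,u] else P[m]
    print("  ext",q[:,:2].min(0).round(3),q[:,:2].max(0).round(3),np.ptp(q[:,:2],axis=0).round(3),q[:,:2].mean(0).round(3),len(q))
# flange corners
print(plane(f,[(373,251),(425,248),(430,296),(377,303)],.012).round(3))
print(plane(f,[(363,195),(392,185),(406,218),(376,228)],.012).round(3))
im=cv2.imread("pics/top0.png");cv2.imwrite("pics/topcrop.png",np.hstack([cv2.resize(im[170:240,200:300],None,fx=4,fy=4,interpolation=2),cv2.resize(im[180:320,350:450],(400,560))[:280*1][:280]]))
cv2.imwrite("pics/topcrop2.png",cv2.resize(im[170:315,200:440],None,fx=3.3,fy=3.3,interpolation=2))
E
```

```text
capL [0.468 0.288 0.103] 0.104
  ext [0.453 0.274] [0.49 0.31] [0.037 0.036] [0.472 0.292] 109
capR [0.483 0.179 0.102] 0.1
  ext [0.462 0.159] [0.508 0.207] [0.046 0.048] [0.485 0.183] 194
pink [0.545 0.079 0.052] 0.051
  ext [0.523 0.057] [0.571 0.105] [0.048 0.047] [0.548 0.081] 181
jar [ 0.527 -0.003  0.042] 0.042
  ext [ 0.511 -0.018] [0.546 0.016] [0.035 0.035] [ 0.529 -0.002] 105
chA [ 0.483 -0.214  0.07 ] 0.07
  ext [ 0.473 -0.222] [ 0.495 -0.201] [0.023 0.022] [ 0.485 -0.211] 48
chB [ 0.263 -0.258  0.103] 0.101
  ext [ 0.245 -0.279] [ 0.278 -0.246] [0.033 0.034] [ 0.261 -0.263] 104
bottle [0.701 0.053 0.149] 0.148
  ext [0.697 0.044] [0.727 0.071] [0.03  0.027] [0.711 0.057] 78
[[ 0.341 -0.177  0.012]
 [ 0.35  -0.344  0.012]
 [ 0.198 -0.357  0.012]
 [ 0.177 -0.188  0.012]]
[[ 0.52  -0.147  0.012]
 [ 0.553 -0.241  0.012]
 [ 0.446 -0.284  0.012]
 [ 0.414 -0.188  0.012]]
```

View pics/topcrop2.png

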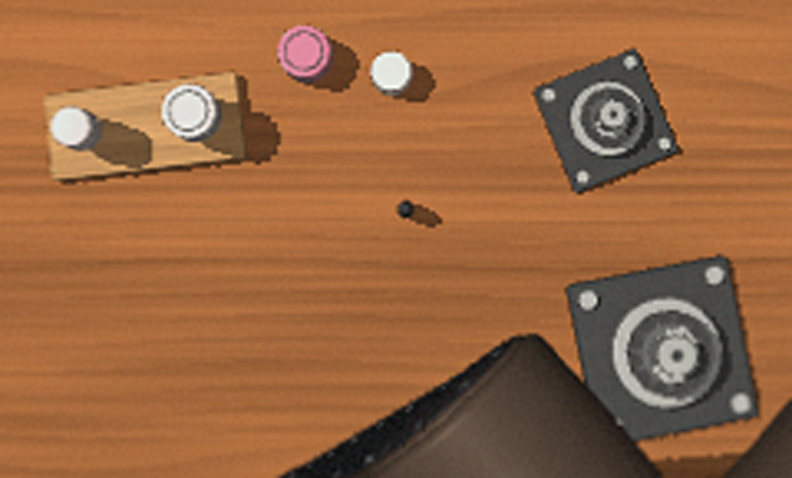

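Run:
```python
from h import *
f=load("top0");P=cloud(f);z=f["range_z"]
def st(n,u0,u1,v0,v1,lo):
    q=P[v0:v1,u0:u1].reshape(-1,3);q=q[q[:,2]>lo];print(n,q.min(0).round(3),q.max(0).round(3))
st("chest",485,560,175,235,.03)
g=load("side0");Q=cloud(g)
q=Q[40:125,355:425].reshape(-1,3);q=q[(q[:,2]>.03)&(q[:,2]<.5)];print("chest side",q.min(0).round(3),np.percentile(q,98,axis=0).round(3))
# heights > .1 within workspace
S=np.vstack([P.reshape(-1,3),Q.reshape(-1,3)])
print(pose(g)[:3,3],pose(f)[:3,3])
# cap R circle & side check
for (u,v) in [(315,262),(307,298),(350,170),(420,163)]: print(u,v,Q[v,u].round(3))
im=f["img"].astype(int)
hsv=cv2.cvtColor(f["img"],cv2.COLOR_RGB2HSV)
for n,(u0,u1,v0,v1),h in [("capR",(235,290,185,230),.1),("capL",(208,236,195,220),.104)]:
    m=np.zeros((400,640),np.uint8);m[v0:v1,u0:u1]=((P[v0:v1,u0:u1,2]>h-.012)).astype(np.uint8)
    cs,_=cv2.findContours(m,0,1);c=max(cs,key=cv2.contourArea)
    (a,b),r=cv2.minEnclosingCircle(c);print(n,a,b,r,plane(f,[(a,b),(a+r,b)],h).round(4))
m=((hsv[...,1]<60)&(hsv[...,2]>120)).astype(np.uint8)
mm=np.zeros_like(m);mm[185:230,238:290]=m[185:230,238:290]
cs,_=cv2.findContours(mm,0,1);c=max(cs,key=cv2.contourArea);e=cv2.fitEllipse(c);print(e,plane(f,[e[0]],.1).round(4))
```

```text
chest [ 0.343 -0.689  0.03 ] [ 0.54  -0.024  1.604]
chest side [ 0.331 -0.803  0.03 ] [ 0.533 -0.518  0.224]
[0.30110972 0.67464768 0.9981691 ] [ 0.34261366 -0.024043    1.60382907]
315 262 [0.484 0.185 0.102]
307 298 [0.472 0.29  0.102]
350 170 [ 0.483 -0.201  0.07 ]
420 163 [ 0.263 -0.26   0.106]
capR 256.94134521484375 203.31564331054688 8.382857322692871 [[0.4855 0.1824 0.1   ]
 [0.4855 0.1569 0.1   ]]
capL 221.23529052734375 207.38235473632812 6.762568473815918 [[0.4728 0.2907 0.104 ]
 [0.4728 0.27   0.104 ]]
((256.82177734375, 203.15769958496094), (14.994929313659668, 15.783920288085938), 81.4783706665039) [[0.486  0.1828 0.1   ]]
```

```bash
python3 -m inch '0 -0.05 0.1 -0.15 0 0 0; 0 -0.15 0.3 -0.15 0 0 0; 0 -0.25 0.6 -0.15 0 0 -0.3; 0 -0.42 0.91 -0.15 0 0 -0.6; 0 -0.42 0.91 -0.15 0 0 -1; 0 -0.42 0.91 -0.15 0 0 -1; 0 -0.42 0.91 -0.15 0 0 -1; 0 -0.42 0.91 -0.15 0 0 -1; 0 -0.42 0.91 -0.15 0 0 -1; 0 -0.42 0.91 -0.15 0 0 -1; 0 -0.42 0.91 -0.15 0 0 -1'; python3 -c "
from station import arm
s=arm.get_state();print(s['t'],s['q'].round(3),s['eef_pos'],s['ee_rot'],s['force'])"
```

```text
t: 1.25
eef_pos: [0.2816, -0.3132, 0.2715]
ee_rot: [3.141, 0.0, -1.67]
force: [0.2, 0.3, -0.7]
width: 0.0877
1.25 [-0.366 -0.107 -0.431 -0.    -1.247  0.266] [ 0.28163688 -0.31315161  0.27149433] [ 3.14149071e+00  1.22071083e-04 -1.67006780e+00] [ 0.15850285  0.29500532 -0.68213528]
```

```bash
python3 -m inch '0 -0.61 -0.62 0.24 0 0 -0.095; 0 -0.61 -0.62 0.24 0 0 -0.095; 0 -0.61 -0.62 0.24 0 0 -0.095; 0 -0.61 -0.62 0.24 0 0 -0.095; 0 -0.61 -0.62 0.24 0 0 -0.095; 0 -0.61 -0.62 0.24 0 0 -0.095; 0 -0.61 -0.62 0.24 0 0 -0.095; 0 -0.61 -0.62 0.24 0 0 -0.095; 0 -0.61 -0.62 0.24 0 0 -0.095'; python3 -c "
from station import arm
from h import *
grab(arm,'wrist','w1')
s=arm.get_state();print(s['t'],s['q'].round(3),s['eef_pos'],s['ee_rot'],s['force'])"
```

```text
t: 2.15
eef_pos: [0.4836, -0.1493, 0.1997]
ee_rot: [3.142, -0.0, -1.568]
force: [-0.1, 0.5, 0.4]
width: 0.0879
2.2 [ 0.089  0.1   -0.393  0.    -1.077 -0.087] [ 0.48361855 -0.14940366  0.19993388] [-3.14116561e+00 -9.61506485e-07 -1.56825688e+00] [0.47450577 0.20026711 0.6879747 ]
```

View pics/w1.png

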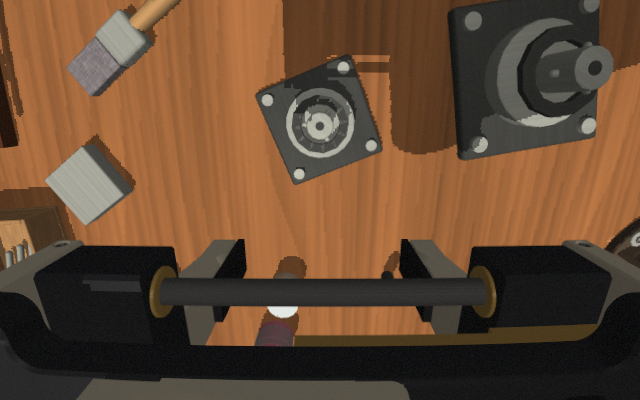

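Run:
```python
from h import *
f=load("w1");P=cloud(f)
im=cv2.imread("pics/w1.png");cv2.imwrite("pics/w1c.png",cv2.resize(im[75:175,260:380],None,fx=6,fy=6,interpolation=2))
w=P[85:165,275:365];
for lo,hi in((.064,.08),(.05,.063),(.040,.05),(.02,.036)):
    m=((w[...,2]>lo)&(w[...,2]<hi)).astype(np.uint8)
    ys,xs=np.nonzero(m);q=w[m>0]
    if len(q)==0: continue
    pts=np.c_[xs,ys].astype(np.float32)
    (a,b),r=cv2.minEnclosingCircle(pts)
    print(lo,len(q),np.median(q,0).round(4),"bbox c",((q.min(0)+q.max(0))/2).round(4),np.ptp(q,axis=0).round(3),"px",a+275,b+85,r,plane(f,[(a+275,b+85)],np.median(q[:,2])).round(4))
print(P[75:82,300:330,2].mean())
```

```text
0.064 554 [ 0.4865 -0.2152  0.0707] bbox c [ 0.4865 -0.215   0.0695] [0.024 0.023 0.007] px 319.44117736816406 125.44117736816406 13.518317222595215 [[ 0.4861 -0.2148  0.0707]]
0.05 76 [ 0.4791 -0.2168  0.0581] bbox c [ 0.4895 -0.2143  0.0574] [0.027 0.03  0.006] px 319.8333320617676 124.5 18.007814407348633 [[ 0.4858 -0.215   0.0581]]
0.04 1381 [ 0.4858 -0.2158  0.0468] bbox c [ 0.4859 -0.2146  0.0449] [0.055 0.055 0.009] px 319.5 123.5 28.887813568115234 [[ 0.4863 -0.2153  0.0468]]
0.02 1758 [ 0.4859 -0.2201  0.0307] bbox c [ 0.4859 -0.2145  0.0305] [0.071 0.07  0.006] px 320.0 122.125 35.05028533935547 [[ 0.4859 -0.2159  0.0307]]
0.014380859623489986
```

View pics/w1c.png

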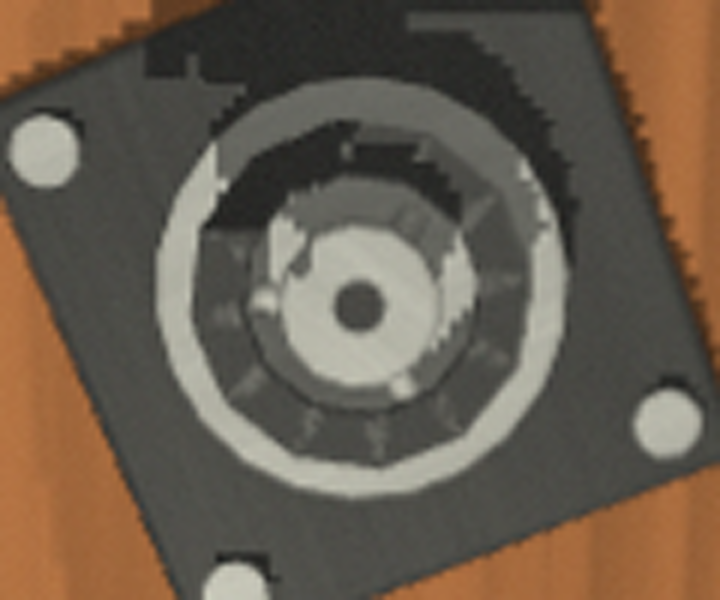

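```bash
python3 -m inch '0 -0.16 0 -0.1 0 0 0; 0 -0.33 0 -0.1 0 0 0; 0 -0.5 0 -0.1 0 0 0; 0 -0.66 0 -0.1 0 0 0; 0 -0.83 0 -0.1 0 0 0; 0 -1 0 -0.1 0 0 0; 0 -1 0 -0.1 0 0 0'; python3 -m inch '0 -0.16 0 0 0 0 0; 0 -0.31 0 0 0 0 0; 0 -0.31 0 0 0 0 0; 0 -0.31 0 0 0 0 0; 0 -0.31 0 0 0 0 0; 0 -0.31 0 0 0 0 0'
python3 - <<'E'
from station import arm
from h import *
f=grab(arm,'wrist','w2')
s=arm.get_state();print(s['t'],s['q'].round(3),s['eef_pos'],s['ee_rot'],s['force'])
P=cloud(f)
m=((P[...,2]>.094)&(P[...,2]<.107)).astype(np.uint8)
c,l,st,ce=cv2.connectedComponentsWithStats(m)
for i in range(1,c):
    if st[i,4]<150: continue
    q=P[l==i];print(st[i],np.median(q,0).round(4),"bbox",((q.min(0)+q.max(0))/2).round(4),np.ptp(q,axis=0).round(3))
E
```

```text
t: 2.9
eef_pos: [0.4829, 0.1547, 0.2303]
ee_rot: [-3.14, 0.001, -1.564]
force: [-0.8, -0.1, 0.1]
width: 0.0875
t: 3.5
eef_pos: [0.4825, 0.243, 0.2299]
ee_rot: [-3.141, 0.0, -1.568]
force: [-0.5, 0.1, -0.3]
width: 0.0876
3.55 [ 0.83   0.135 -0.281  0.    -1.155 -0.827] [0.48248377 0.24308876 0.22991363] [-3.14127810e+00  3.24213669e-04 -1.56780982e+00] [-0.12577629 -0.19486142  0.30854291]
[ 32   0  60  25 770] [0.7029 0.0785 0.1004] bbox [0.711  0.077  0.1005] [0.054 0.018 0.013]
[ 290  101   55   55 2342] [0.4872 0.1798 0.1012] bbox [0.4874 0.1807 0.0988] [0.051 0.049 0.01 ]
[ 313  219   37   37 1072] [0.4734 0.2859 0.1044] bbox [0.4733 0.2884 0.1003] [0.037 0.038 0.012]
```

View pics/w2.png

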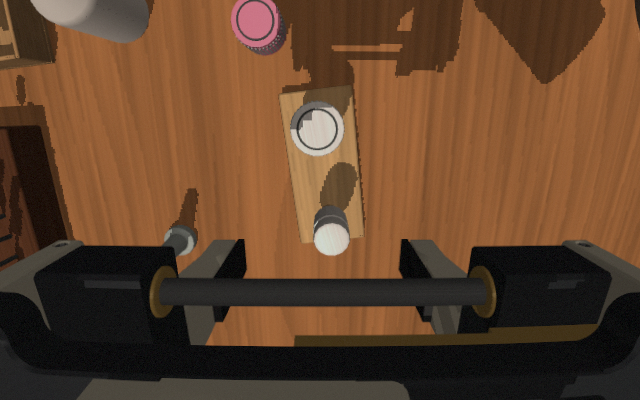

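Run:
```python
from h import *
f=load("w2");im=cv2.imread("pics/w2.png")
v,u=np.mgrid[0:400,0:640];r=rays(f,np.c_[u.ravel(),v.ravel()])*f["range_z"].ravel()[:,None]
T=f["tool_from_camera"];Q=(r@T[:3,:3].T+T[:3,3]).reshape(400,640,3)
m=(abs(Q[...,2])<.06)&(abs(Q[...,1])<.07)&(abs(Q[...,0])<.05)
q=Q[m];print(len(q))
for s in(-1,1):
    k=q[(np.sign(q[:,1])==s)]
    for lo in np.arange(-.06,.01,.01):
        kk=k[(k[:,2]>=lo)&(k[:,2]<lo+.01)]
        if len(kk): print(s,round(lo,3),len(kk),kk.min(0).round(4),kk.max(0).round(4))
a=cv2.resize(im[80:260,240:400],None,fx=2.5,fy=2.5,interpolation=2);b=cv2.resize(im[220:320,150:500],(350,100))
cv2.imwrite("pics/w2c.png",a)
cv2.imwrite("pics/w2d.png",cv2.resize(im[225:345,180:460],None,fx=2.8,fy=2.8,interpolation=2))
s=cv2.imread("pics/side0.png");cv2.imwrite("pics/s0c.png",cv2.resize(s[220:330,280:350],None,fx=5,fy=5,interpolation=2))
```

```text
5039
-1 -0.06 361 [-0.0104 -0.048  -0.06  ] [ 0.0093 -0.0465 -0.0501]
-1 -0.05 508 [-0.0095 -0.0626 -0.05  ] [ 0.0137 -0.0432 -0.0401]
-1 -0.04 492 [-0.0083 -0.0628 -0.04  ] [ 0.0141 -0.043  -0.03  ]
-1 -0.03 448 [-0.0004 -0.0606 -0.03  ] [ 0.0134 -0.043  -0.02  ]
-1 -0.02 446 [-0.0076 -0.0599 -0.02  ] [ 0.0134 -0.0435 -0.01  ]
-1 -0.01 278 [-0.0083 -0.059  -0.01  ] [ 0.0134 -0.0435 -0.0005]
1 -0.06 318 [-0.0095  0.0471 -0.06  ] [ 0.0092  0.0485 -0.05  ]
1 -0.05 490 [-0.0103  0.0437 -0.05  ] [ 0.0137  0.0634 -0.04  ]
1 -0.04 503 [-0.0086  0.0435 -0.04  ] [ 0.014   0.0628 -0.03  ]
1 -0.03 475 [-0.0016  0.0433 -0.03  ] [ 0.0133  0.0606 -0.02  ]
1 -0.02 443 [-0.0076  0.0436 -0.02  ] [ 0.0135  0.0602 -0.01  ]
1 -0.01 277 [-0.0083  0.0434 -0.01  ] [ 0.0133  0.0598 -0.0001]
```

View pics/s0c.png

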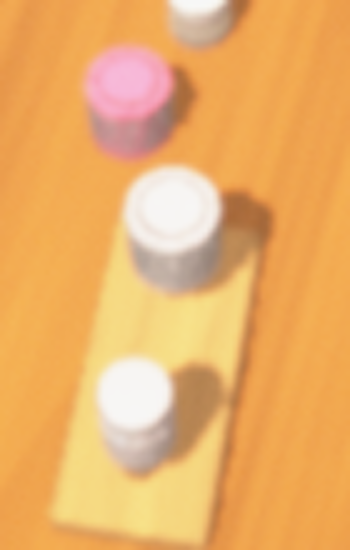

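View pics/w2d.png

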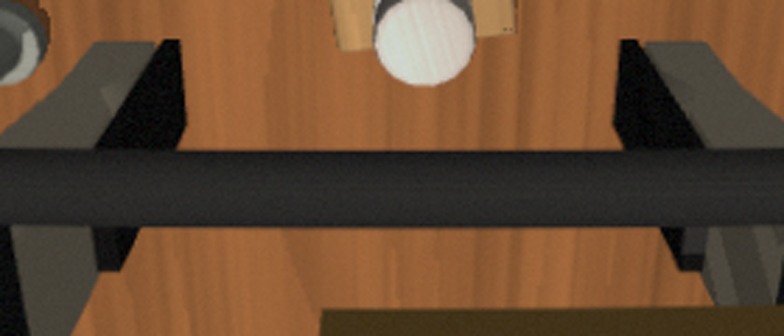

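```bash
python3 -m inch '0 0.1 -0.015 0.0 0 0 0; 0 0.207 -0.015 0.05 0 0 0; 0 0.207 -0.015 0.15 0 0 0; 0 0.207 -0.015 0.27 0 0 0; 0 0.207 -0.015 0.39 0 0 0; 0 0.207 -0.015 0.5 0 0 0; 0 0.207 -0.015 0.573 0 0 0; 0 0.207 -0.015 0.573 0 0 0; 0 0.207 -0.015 0.573 0 0 0; 0 0.207 -0.015 0.573 0 0 0'
python3 - <<'E'
from station import arm
from h import *
f=grab(arm,'wrist','w3')
s=arm.get_state();print(s['t'],s['q'].round(3),s['eef_pos'],s['ee_rot'],s['force'],s['width'])
E
```

```text
t: 4.55
eef_pos: [0.4881, 0.1827, 0.0592]
ee_rot: [-3.14, 0.001, -1.566]
force: [-0.2, 0.2, 0.3]
width: 0.0874
4.6 [ 0.735  0.282 -0.539  0.    -0.747 -0.731] [0.48812091 0.18280423 0.05931004] [-3.13931194e+00  1.74702735e-03 -1.56625271e+00] [-0.54154275  0.09608115 -0.11642303] 0.08741161146159254
```

View pics/w3.png

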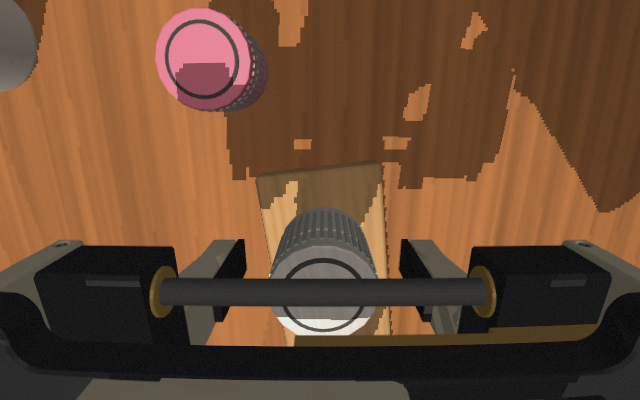

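```bash
cat >> h.py <<'E'
def toolcloud(f):
    v,u=np.mgrid[0:400,0:640];r=rays(f,np.c_[u.ravel(),v.ravel()])*f["range_z"].ravel()[:,None]
    T=f["tool_from_camera"];return (r@T[:3,:3].T+T[:3,3]).reshape(400,640,3)
def capfit(f,top=True):
    from scipy.optimize import least_squares
    Q=toolcloud(f);w=Q[190:345,262:385].reshape(-1,3)
    t=w[(w[:,2]<-.03)&(w[:,2]>-.06)&(np.hypot(w[:,0],w[:,1])<.032)]
    zt=np.median(t[:,2]);print("top z",zt.round(4),len(t))
    t=t[abs(t[:,2]-zt)<.002]
    print("top y ext",t[:,1].min().round(4),t[:,1].max().round(4),"x",t[:,0].min().round(4),t[:,0].max().round(4))
    s=w[(w[:,2]>zt+.006)&(w[:,2]<zt+.045)&(w[:,0]>0)&(np.hypot(w[:,0],w[:,1])<.032)]
    r=least_squares(lambda p:np.hypot(s[:,0]-p[0],s[:,1]-p[1])-p[2],[0,0,.025],loss="soft_l1",f_scale=.001)
    r2=least_squares(lambda p:np.hypot(s[:,0]-p[0],s[:,1]-p[1])-.0252,[0,0],loss="soft_l1",f_scale=.001)
    print("side fit",len(s),r.x.round(4),"fixed r",r2.x.round(4))
E
python3 - <<'E'
from h import *
capfit(load("w3"))
E
```

```text
top z -0.0417 6262
top y ext -0.0231 0.0237 x -0.0201 0.0269
side fit 2494 [0.0017 0.0006 0.0256] fixed r [0.0021 0.0006]
```

```bash
python3 -m inch '0 0.006 0.002 0 0 0 0; 0 0.006 0.002 0 0 0 0; 1 0.006 0.002 0 0 0 0; 1 0.006 0.002 0 0 0 0; 1 0.006 0.002 0 0 0 0; 1 0.006 0.002 0 0 0 0; 1 0.006 0.002 0 0 0 0; 1 0.006 0.002 0 0 0 0; 1 0.006 0.002 0 0 0 0; 1 0.006 0.002 0 0 0 0' 45
python3 - <<'E'
from station import arm
from h import *
f=grab(arm,'wrist','w4')
s=arm.get_state();print(s['t'],s['eef_pos'],s['ee_rot'],s['force'],s['width']);capfit(f)
E
```

```text
t: 5.6
eef_pos: [0.4866, 0.1805, 0.0576]
ee_rot: [-3.142, -0.0, -1.566]
force: [0.2, 0.3, -0.2]
width: 0.0496
5.65 [0.48659309 0.18050802 0.05762279] [-3.14155579e+00  3.68092535e-05 -1.56610634e+00] [-0.10964679 -0.5306893  -0.56210333] 0.04965243553536735
top z -0.0433 6529
top y ext -0.0258 0.027 x -0.0184 0.0249
side fit 3455 [-0.0049  0.0004  0.0295] fixed r [0.     0.0004]
```

```bash
python3 -m inch '1 0 0 -0.04 0 0 0; 1 0 0 -0.1 0 0 0; 1 0 0 -0.16 0 0 0; 1 0 0 -0.22 0 0 0; 1 0 0 -0.28 0 0 0; 1 0 0 -0.34 0 0 0; 1 0 0 -0.34 0 0 0; 1 0 0 -0.34 0 0 0'
python3 - <<'E'
from station import arm
from h import *
f=grab(arm,'wrist','w5');g=grab(arm,'side','s5')
s=arm.get_state();print(s['t'],s['q'].round(3),s['eef_pos'],s['ee_rot'],s['force'],s['moment'],s['width']);capfit(f)
E
```

```text
t: 6.45
eef_pos: [0.4864, 0.1805, 0.16]
ee_rot: [-3.141, 0.001, -1.566]
force: [-0.8, 0.2, -2.3]
width: 0.0496
6.55 [ 0.734  0.159 -0.425 -0.    -0.988 -0.729] [0.48594606 0.18007461 0.15897813] [ 3.14040422e+00 -5.89260254e-04 -1.56641159e+00] [ 0.05693041  0.05596957 -1.75623232] [0.01696792 0.14553373 0.00489388] 0.04986185541993133
top z -0.0433 6529
top y ext -0.026 0.0265 x -0.0182 0.0248
side fit 3439 [-0.0049  0.0003  0.0295] fixed r [0.     0.0003]
```

View pics/w5.png

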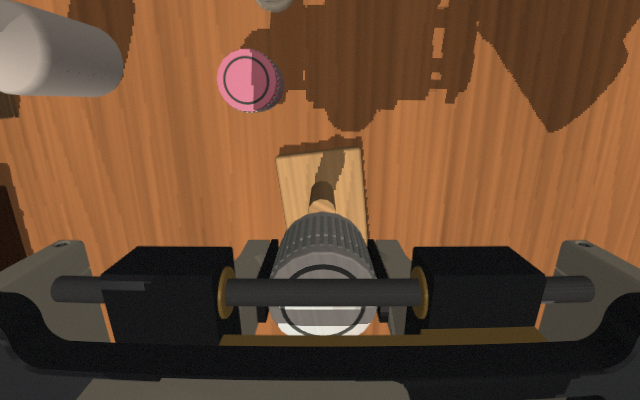

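View pics/s5.png

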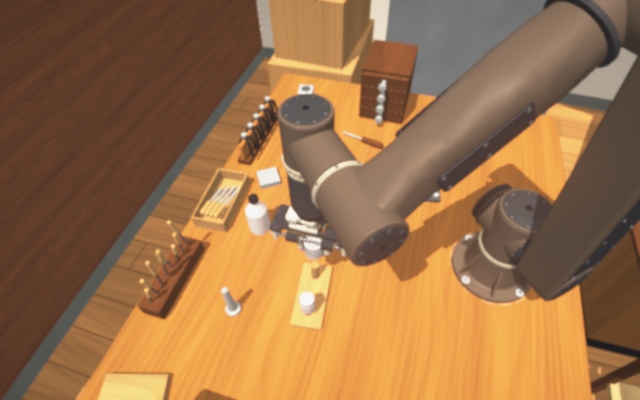

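```bash
python3 -m inch '1 0.1 0 0 0 0 0; 1 0.23 0 0 0 0 0; 1 0.38 0 0 0 0 0; 1 0.53 0 0 0 0 0; 1 0.68 0 0 0 0 0; 1 0.83 0 0 0 0 0; 1 0.95 0 0 0 0 0; 1 1 0 0 0 0 0;1 1 0 0 0 0 0'; python3 -m inch '1 0.06 0.005 0 0 0 0; 1 0.15 0.005 0 0 0 0; 1 0.25 0.005 0 0 0 0; 1 0.315 0.005 0 0 0 0; 1 0.315 0.005 0 0 0 0; 1 0.315 0.005 0 0 0 0; 1 0.315 0.005 0 0 0 0'
python3 - <<'E'
from station import arm
from h import *
f=grab(arm,'wrist','w6')
for i in range(3):
    s=arm.get_state();print(s['t'],s['q'].round(3),s['eef_pos'],s['ee_rot'],s['force'],s['moment'],s['width'])
    arm.grab_frame("top")
capfit(f)
P=cloud(f);w=P[60:260,220:420].reshape(-1,3)
for lo,hi in((.066,.074),(.0435,.05),(.027,.034)):
    q=w[(w[:,2]>lo)&(w[:,2]<hi)&(np.hypot(w[:,0]-.486,w[:,1]+.215)<.045)]
    if len(q):print(lo,len(q),q.min(0).round(4),q.max(0).round(4))
E
```

```text
t: 7.45
eef_pos: [0.487, -0.1214, 0.1585]
ee_rot: [3.139, -0.0, -1.569]
force: [0.0, -0.2, -2.2]
width: 0.0498
t: 8.15
eef_pos: [0.4868, -0.2131, 0.1593]
ee_rot: [3.141, 0.0, -1.565]
force: [-0.2, -0.2, -2.2]
width: 0.0493
8.2 [-0.043  0.18  -0.398 -0.    -0.993  0.049] [ 0.48690881 -0.21308653  0.15945939] [ 3.14120372e+00  1.74516759e-04 -1.56508281e+00] [ 0.1624787  -0.26384758 -1.25639077] [-0.02021736  0.08227625  0.02328408] 0.049264470650297584
8.25 [-0.043  0.18  -0.398 -0.    -0.993  0.049] [ 0.48696029 -0.21312487  0.15956499] [ 3.14139404e+00  1.21773754e-04 -1.56494590e+00] [ 0.62207572  0.30816197 -1.41259059] [0.01297253 0.08405905 0.00629853] 0.049289353003985424
8.3 [-0.044  0.179 -0.398 -0.    -0.994  0.05 ] [ 0.4870019  -0.21319664  0.15967152] [ 3.14157782e+00  7.70574464e-05 -1.56493086e+00] [ 0.29861411 -0.28875899 -1.20640588] [ 0.0127559   0.08748578 -0.01482644] 0.049522592131283384
top z -0.0433 6506
top y ext -0.0259 0.0269 x -0.0186 0.0249
side fit 3454 [-0.0049  0.0003  0.0295] fixed r [-0.      0.0003]
0.066 518 [ 0.474  -0.2273  0.0661] [ 0.4978 -0.2089  0.0732]
0.0435 1205 [ 0.4583 -0.2431  0.0436] [ 0.5136 -0.1966  0.0499]
0.027 1596 [ 0.4507 -0.2508  0.0273] [ 0.521  -0.1897  0.034 ]
```

View pics/w6.png

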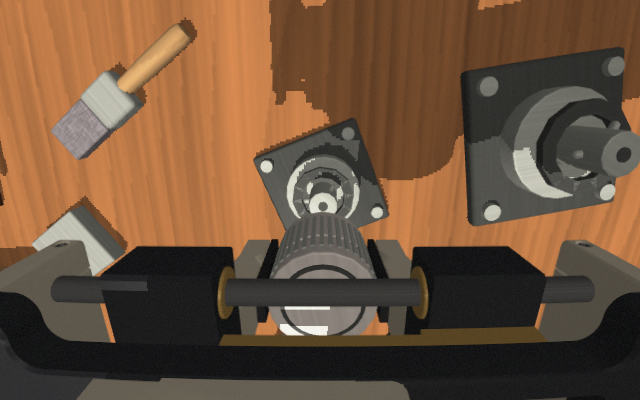

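```bash
python3 -m inch '1 0.006 0.003 0.05 0 0 0; 1 0.006 0.003 0.13 0 0 0; 1 0.006 0.003 0.2 0 0 0; 1 0.006 0.003 0.25 0 0 0; 1 0.006 0.003 0.26 0 0 0; 1 0.006 0.003 0.26 0 0 0; 1 0.006 0.003 0.26 0 0 0; 1 0.006 0.003 0.26 0 0 0'
python3 - <<'E'
from station import arm
from h import *
f=grab(arm,'wrist','w7')
s=arm.get_state();print(s['t'],s['eef_pos'],s['ee_rot'],s['force'],s['moment'],s['width'])
P=cloud(f);w=P[60:330,180:460].reshape(-1,3)
for lo,hi in((.066,.074),(.0435,.05),(.027,.034)):
    q=w[(w[:,2]>lo)&(w[:,2]<hi)&(np.hypot(w[:,0]-.486,w[:,1]+.215)<.038)]
    if len(q):print(lo,len(q),q.min(0).round(4),q.max(0).round(4))
E
```

```text
t: 9.15
eef_pos: [0.4867, -0.2158, 0.0827]
ee_rot: [-3.14, -0.0, -1.566]
force: [-0.3, -0.0, -1.0]
width: 0.0493
9.2 [ 0.4866095  -0.21585386  0.08256847] [-3.13998130e+00 -2.04075229e-04 -1.56589991e+00] [ 1.50693963  0.11464305 -1.51077855] [-0.00420081  0.11096221 -0.02828206] 0.04981318627438394
0.0435 1258 [ 0.458  -0.2432  0.0435] [ 0.5143 -0.2111  0.0489]
0.027 2126 [ 0.4506 -0.2507  0.027 ] [ 0.5215 -0.2007  0.0339]
```

View pics/w7.png

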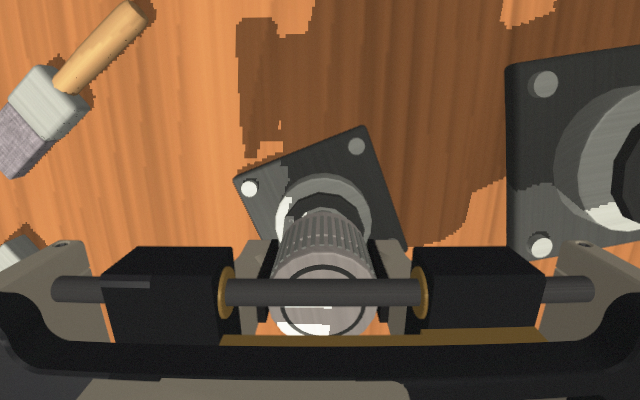

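```bash
python3 -m inch '1 -0.002 0.001 0.01 0 0 0; 1 -0.002 0.001 0.02 0 0 0; 1 -0.002 0.001 0.03 0 0 0; 1 -0.002 0.001 0.03 0 0 0'
python3 - <<'E'
from station import arm
s=arm.get_state();print(s['t'],s['q'].round(3),s['eef_pos'],s['ee_rot'],s['force'],s['moment'],s['width'])
E
```

```text
t: 9.6
eef_pos: [0.4853, -0.2152, 0.0721]
ee_rot: [3.141, 0.0, -1.566]
force: [-0.4, 0.5, -1.0]
width: 0.0499
9.6 [-0.048  0.28  -0.502 -0.    -0.79   0.052] [ 0.48528154 -0.21518107  0.07206824] [ 3.14058152e+00  1.63934241e-04 -1.56624431e+00] [-0.41871681  0.46385754 -0.96569527] [0.03159493 0.17528364 0.04370409] 0.04985638766112547
```

```bash
python3 -m inch '1 0 0 0.007 0 0 0; 1 0 0 0.014 0 0 0; 1 0 0 0.02 0 0 0; 1 0 0 0.02 0 0 0'; python3 -m inch '1 0 0 0.003 0 0 0; 1 0 0 0.003 0 0 0'; python3 -m inch '1 0 0 0.003 0 0 0; 1 0 0 0.003 0 0 0'
```

```text
t: 10.0
eef_pos: [0.4855, -0.2152, 0.0663]
ee_rot: [3.141, 0.0, -1.566]
force: [0.5, 0.9, -0.8]
width: 0.0496
t: 10.2
eef_pos: [0.4857, -0.2153, 0.0657]
ee_rot: [3.142, 0.0, -1.566]
force: [-0.4, -0.9, -1.2]
width: 0.05
t: 10.4
eef_pos: [0.4858, -0.2153, 0.0652]
ee_rot: [-3.141, -0.0, -1.566]
force: [-1.1, -0.4, 3.6]
width: 0.0496
```

```bash
python3 -m inch '1 0 0 0.002 0 0 0.067; 1 0 0 0.002 0 0 0.133; 1 0 0 0.002 0 0 0.133'; python3 -m inch '1 0 0 0 0 0 0.067; 1 0 0 0 0 0 0.133; 1 0 0 0 0 0 0.133'
```

```text
t: 10.7
eef_pos: [0.4866, -0.2154, 0.0651]
ee_rot: [-3.14, -0.0, -1.707]
force: [-0.3, 0.4, 5.3]
width: 0.0496
t: 11.0
eef_pos: [0.4866, -0.2155, 0.0652]
ee_rot: [-3.14, -0.0, -1.847]
force: [-1.4, -0.0, 4.6]
width: 0.0495
```

```bash
python3 -m inch '1 0 0 0 0 0 0.067; 1 0 0 0 0 0 0.133; 1 0 0 0 0 0 0.133'; python3 -m inch '1 0 0 0 0 0 0.067; 1 0 0 0 0 0 0.133; 1 0 0 0 0 0 0.133'
```

```text
t: 11.3
eef_pos: [0.4865, -0.2156, 0.0652]
ee_rot: [-3.14, 0.0, -1.986]
force: [-0.8, -0.1, 5.6]
width: 0.0496
t: 11.6
eef_pos: [0.4866, -0.2155, 0.0649]
ee_rot: [-3.14, 0.001, -2.124]
force: [0.6, 0.1, 4.8]
width: 0.0496
```

```bash
python3 -c "
from station import arm
s=arm.get_state();print(s['t'],s['q'].round(3),s['force'],s['moment'])"
```

```text
11.6 [-0.048  0.291 -0.509  0.001 -0.77  -0.506] [0.61392409 0.07092663 4.8096465 ] [-0.03505205 -0.07567484 -0.03352755]
```

```bash
python3 -m inch '1 0 0 0 0 0 0.067; 1 0 0 0 0 0 0.133; 1 0 0 0 0 0 0.133'; python3 -m inch '1 0 0 0 0 0 0.067; 1 0 0 0 0 0 0.133; 1 0 0 0 0 0 0.133'
```

```text
t: 11.9
eef_pos: [0.4853, -0.2151, 0.064]
ee_rot: [3.141, -0.0, -2.262]
force: [0.4, 1.2, -0.8]
width: 0.0495
t: 12.2
eef_pos: [0.4852, -0.2149, 0.0639]
ee_rot: [3.141, -0.0, -2.4]
force: [-1.6, 1.3, -0.7]
width: 0.0494
```

```bash
python3 -c "
from station import arm
s=arm.get_state();print(s['force'],s['moment'])"; python3 -m inch '1 0 0 0 0 0 -0.09; 1 0 0 0 0 0 -0.09';  python3 -c "
from station import arm
s=arm.get_state();print(s['force'],s['moment'])"; python3 -m inch '1 0 0 0.005 0 0 0; 1 0 0 0.01 0 0 0; 1 0 0 0.01 0 0 0'; python3 -c "
from station import arm
s=arm.get_state();print(s['force'],s['moment'])"
```

```text
[-1.56583384  1.33786024 -0.67494139] [0.64244412 0.37309142 0.08494799]
t: 12.4
eef_pos: [0.4856, -0.2152, 0.0641]
ee_rot: [3.141, -0.0, -2.302]
force: [-0.9, 0.6, -2.4]
width: 0.0495
[-0.8614175   0.56222364 -2.44183695] [ 0.11334422  0.06526744 -0.00687293]
t: 12.7
eef_pos: [0.4854, -0.2151, 0.0608]
ee_rot: [3.141, -0.0, -2.308]
force: [-1.3, 1.5, -3.0]
width: 0.0494
[-1.34409588  1.4975042  -2.97212285] [0.63084398 0.18736003 0.02761778]
```

```bash
python3 -m inch '1 0 0 0.007 0 0 0; 1 0 0 0.014 0 0 0; 1 0 0 0.02 0 0 0; 1 0 0 0.02 0 0 0'; python3 -m inch '1 0 0 0.005 0 0 0; 1 0 0 0.01 0 0 0; 1 0 0 0.01 0 0 0'; python3 -c "
from station import arm
s=arm.get_state();print(s['eef_pos'],s['force'],s['moment'])"
```

```text
t: 13.1
eef_pos: [0.4855, -0.2151, 0.0548]
ee_rot: [3.141, -0.0, -2.308]
force: [-0.6, 1.0, -3.3]
width: 0.0493
t: 13.4
eef_pos: [0.4856, -0.2152, 0.0524]
ee_rot: [3.142, -0.0, -2.307]
force: [-2.1, 3.0, 2.2]
width: 0.0497
[ 0.48563104 -0.21520129  0.05235987] [-2.07443898  3.04414862  2.19009769] [ 1.07088083  0.91022283 -0.02319153]
```

```bash
python3 -m inch '1 0 0.002 0.005 0 0 0; 1 0 0.002 0.01 0 0 0; 1 0 0.002 0.015 0 0 0; 1 0 0.002 0.015 0 0 0'; python3 -c "
from station import arm
s=arm.get_state();print(s['eef_pos'],s['force'],s['moment'])"
```

```text
t: 13.8
eef_pos: [0.4856, -0.2151, 0.0483]
ee_rot: [-3.141, 0.0, -2.307]
force: [-2.4, 1.4, 5.8]
width: 0.05
[ 0.48562314 -0.21514599  0.04830313] [-2.44182635  1.42827243  5.84428912] [0.56331759 1.02013528 0.01125285]
```

```bash
python3 -m inch '1 -0.001 0.001 0.004 0 0 0; 1 -0.001 0.001 0.008 0 0 0; 1 -0.001 0.001 0.008 0 0 0'; python3 -m inch '1 0 0 0.003 0 0 0; 1 0 0 0.003 0 0 0'; python3 -m inch '1 0 0 0.003 0 0 0; 1 0 0 0.003 0 0 0';python3 -c "
from station import arm
s=arm.get_state();print(s['eef_pos'],s['force'],s['moment'])"
```

```text
t: 14.1
eef_pos: [0.4857, -0.2151, 0.0462]
ee_rot: [-3.14, -0.0, -2.307]
force: [-3.7, 0.3, 8.2]
width: 0.0497
t: 14.3
eef_pos: [0.4857, -0.2151, 0.0456]
ee_rot: [-3.14, -0.0, -2.307]
force: [-3.4, -0.1, 10.3]
width: 0.0497
t: 14.5
eef_pos: [0.4857, -0.2151, 0.0455]
ee_rot: [-3.14, -0.0, -2.307]
force: [-7.0, 2.1, 20.7]
width: 0.0497
[ 0.48574386 -0.21506913  0.04550145] [-6.96110247  2.05379063 20.65867415] [ 0.9187678   2.78319345 -0.07055788]
```

```bash
python3 -m inch '1 0 0 0 0 0 0; 1 0 0 0 0 0 0; 1 0 0 0 0 0 0; 1 0 0 0 0 0 0; 1 0 0 0 0 0 0; 1 0 0 0 0 0 0; 1 0 0 0 0 0 0; 1 0 0 0 0 0 0';python3 - <<'E'
from station import arm
from h import *
f=grab(arm,'wrist','w9');grab(arm,'side','s9');t=grab(arm,'top','t9')
s=arm.get_state();print(s['t'],s['eef_pos'],s['force'],s['moment'],s['width']);capfit(f)
P=cloud(f);w=P[190:345,262:385].reshape(-1,3);c=w[(np.hypot(w[:,0]-.4857,w[:,1]+.215)<.02)&(w[:,2]<.1)];print("cap top z",np.median(c[c[:,2]>.08,2]))
w=P.reshape(-1,3)
r=np.hypot(w[:,0]-.486,w[:,1]+.215);q=w[(r>.0262)&(r<.0278)&(w[:,2]>.033)&(w[:,2]<.05)];print("ring z",len(q),np.percentile(q[:,2],[10,50,90]).round(4))
E
```

```text
t: 15.3
eef_pos: [0.4857, -0.2151, 0.0455]
ee_rot: [-3.14, -0.0, -2.307]
force: [-5.6, 2.2, 20.1]
width: 0.0495
15.45 [ 0.48574899 -0.21507896  0.04553558] [-6.78839058  1.81471034 20.21347375] [ 0.92892047  2.71451492 -0.0362782 ] 0.04997638517116598
top z -0.0433 6530
top y ext -0.0264 0.0258 x -0.0184 0.0246
side fit 3471 [-0.0051 -0.0007  0.0295] fixed r [-0.0002 -0.0007]
cap top z 0.08939361317149862
ring z 458 [0.0347 0.0384 0.0394]
```

View pics/w9.png

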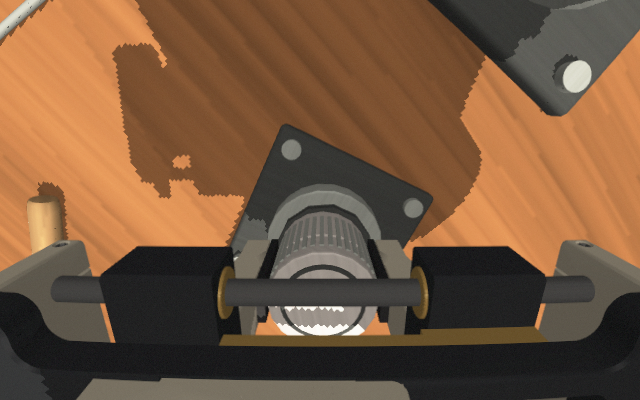

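View pics/s9.png

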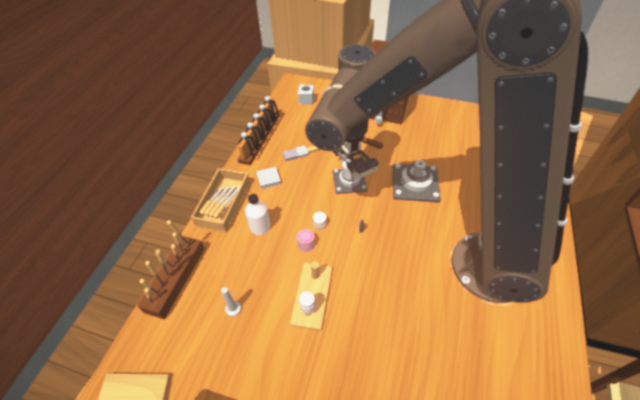

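```bash
python3 -c "
from station import arm
print(arm.job_done())"
```

```text
the job is handed in; nothing more can be done
None
```

The knurled cap is on the chuck nose, pushed fully home and still held in the fingers. I handed the job in at 15.5 s of the 54 s allowed.

- **What I did:** I lifted the cap off its peg, set it over the nose of the smaller chuck (70 mm nose, 55 mm ring) and rested it on the pins at about 5 N. Turning it about 40° made the push force fall away. I turned on 8° too far, came back about 5°, and pushed straight down against the spring.
- **Fully home:**
  - The TCP stopped at z = 0.0455 m; fully home should be 0.0456 m.
  - The push jumped from 10 N to about 20 N at that point, which is the hard stop.
  - The ring read 38.4 mm above the bench, against 38 mm expected.
  - Everything held steady for 0.8 s before I handed in.
- **Grip:** the opening was 49.5–50.0 mm, and the cap had not slipped along the fingers.
- **Rest of the bench:** in the last side picture the smooth cap still hangs on its peg and the other things look undisturbed. I compared that by eye, without measuring.
- **What disagreed:**
  - The top camera placed the cap and nose 2–4 mm off in y from the wrist camera. I used the wrist values, and the cap slid over the nose without contact force.
  - The cap's top read about 89 mm where 88 mm was expected. The wrist camera already read about 1 mm high when the cap was on its peg.
  - A sideways force of about 7 N remained at the end.

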